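Shut the gas off and hold the hot-box lid at its balance point

ROBOT

A 6-joint arm with a two-finger parallel gripper is mounted at the origin on the work surface. World frame = base frame: x ahead of the robot, y to its left, z up, the work surface at z = 0. Lengths are in mm, angles in degrees, forces in N, time in s.
With the tool pointing down it reaches from about 300 to 850 mm from the base axis. Payload 4.2 kg.
Tool frame: the origin (TCP) lies on the centre line of the jaws, within the pads' length; the fingertips stand 14 mm ahead of it and the grasp point (between the pads) lies 5 mm behind it; x points along the fingers, y is the direction in which the jaws open and shut, and the axes are right-handed (so a half turn about x gives the same grasp; the last joint's range is limited). The gripper opens to 91 mm and grips with 3 to 60 N. Pads are 32 mm wide; open, the fingers measure 118 mm over their backs; the gripper's body (76 mm by 178 mm) begins 60 mm behind the grasp point.
Start: joints at [-73.51, 18.312, 89.639, -0, 72.044, -1.146], TCP at [174.206, -547.991, 227.976] pointing down, gripper open.
Joint ranges: [-177.97, 177.97], [-48.28, 115.42], [12.27, 149.76], [-77.06, 257.06], [2.81, 150.46], [-146.56, 146.56]. Speed limits (degrees/s): [147.25, 147.25, 180, 180, 180, 180].

INTERFACE

Orientations are given as [roll, pitch, yaw] about the fixed x, y, z axes, in that order (R = Rz(yaw) Ry(pitch) Rx(roll)).
In Python, from workcell import readout, optics, env gives the robot as it stands.
- The arm moves only by the shell command python3 -m creep 'ROWS' [OPENING] [FORCE]. ROWS is JSON, a list of rows, each an object with "translation": the shift along the world's x, y, z in cm, a list of three; "delta_rot": the turn, a rotation vector about the world's x, y, z in rad, a list of three. In form: [{"translation": [dx, dy, dz], "delta_rot": [rx, ry, rz]}, ...]. A call has 1 to 5 rows; each row shifts and turns the commanded pose from where the row before left it; what a row does not reach is not made up. A row lasts 1/12 s, in which the tool goes at most 41.7 mm and 7.16 degrees, less where a joint would pass 70% of its speed; a pose out of reach is approached as far as the arm can. A call with a gripper value outside its range is refused whole. OPENING is the gripper's target within -1 to 1 (fully open at 1, half-way at 0, shut at -1), set as the call begins (- or left out, the last holds). The fingers move at their own pace and stop on an object; FORCE is the grip in N (left out, the last holds). Time passes only in rows, so rows that do not move let the fingers close. It gives the time, the measured TCP pose, the force and the opening at its end, in the units of the state.
- readout.state(): the state, without advancing time (a new reading comes with each control period).
- optics.grab_frame(name): name is "side" or "top" or "wrist"; returns (picture, depth): 400x640x3 uint8, red, green, blue; 400x640 float32, mm along the optical axis (not along the pixel's ray), 0 where there is no reading.
- optics.camera_params(name): a dict with "mtx" (3x3 intrinsics, pixels), "R" (3x3) and "t" (3): a world point X has camera coordinates R X + t. Camera axes: x right, y down, z forward; pixel columns grow to the right and rows downward; lengths in mm; the calibration is good to about 2 mm. A picture is of the moment at which its call begins: read the wrist's pose just before it. camera_params takes no time and is no camera call; for the wrist camera it gives the pose at the moment of the call.
- env.job_done(): hands the job in, once; it reports no verdict.
The state is a dict: "time_s": time; "qpos": joint angles; "qvel": joint speeds; "effort": joint torques, N m; "ee_pos": TCP position; "ee_rot": TCP orientation; "force": force on the tool from outside, world axes, zero at the start; "torque": the same for the moment, N m; "gripper_width": finger opening in mm.
Only numpy, scipy, OpenCV 4.12 (cv2) and the standard library are available. Lean on these libraries where they do the work, as an engineer would, in place of code of your own. Each camera call takes 0.05 s, during which the arm holds its last target.

TASK

Close the ball valve with the long one-sided lever by turning its lever a quarter turn clockwise, fully to the stop, and only then lift the lid of the small steel hot box by its handle bar to the balance point, standing upright over its hinge, so that a colleague can work inside. The lid has no stay: never let it go over the back, and finish still gripping the handle bar with the lid held still and upright. Leave the other valve (short T handle) and everything else on the bench as it is.

Things in the scene. Friction and masses are not known exactly. Their poses are not given: they have to be found in the camera images.
- hotbox: the hot box, fixed to the bench: an open-topped stainless steel box 150 x 220 x 100 mm (x, y, z) with a steel lid. Origin: centre of its underside. Its own x axis points from the handle side (front, towards the robot) to the hinge side, z up; it stands at a varying yaw.
- lid_hinge (a point): middle of the lid's hinge line, on the box, 70 mm along the box's x from its centre and 106 mm above the bench; the hinge line runs along the box's y axis. Does not move.
- lid_handle (a point): middle of the handle bar: round steel, 10 mm thick, parallel to the hinge, 190 mm from it in the lid's plane, 120 mm long between two side rods; a 45 mm open gap lies between bar and lid edge, free underneath. Shut, it is 106 mm above the bench, 45 mm in front of the box. Pinched from above on its long sides, it rolls between the pads as the lid swings, so a gripper can stay pointing down.
- lid (a joint): lid angle: 0 lying shut, 1.571 upright (bar straight above the hinge, 296 mm above the bench) which is its balance point, 2.4 fallen over the back. The lid is a 140 x 220 x 12 mm plate, about 0.6 kg with the handle, mass varies; the hinge has almost no friction, so let go anywhere it falls one way or the other.
- lever_valve: the valve to close: a small steel ball valve with a pipe along its x axis, on a 70 x 60 mm foot fixed to the bench; its handle is one long lever on one side of the stem only. Origin: centre of the foot's underside, below the stem; the stem axis is vertical through it. Its place (left or right of the other valve), and yaw vary.
- lever_grip (a point): grip point of the lever, the middle of its sleeve: 62 mm from the stem axis, 90 mm above the bench. The sleeve is 12 mm wide, 14 mm high and 56 mm long, lying along the line from the stem; the lever tip is 88 mm from the stem axis. Beneath it are the pipe end (up to 33 mm from the stem, 61 mm high) and the foot.
- lever (a joint): lever angle: 0 open (lever along the pipe, pointing to the valve's -x), 1.571 closed (lever across the pipe, pointing to the valve's +y), stops at both ends; it grows clockwise seen from above. Starts open or up to 0.3 short of it; stiff, about 0.15 N m, stays where it is left.
- tee_valve: the other valve, to be left alone: same body, foot and material, but a short T handle, 72 mm long, 12 mm wide and 14 mm high, centred over the stem, top 99 mm above the bench. Origin: centre of the foot's underside.
- tee_end (a point): one end of the T handle, 34 mm from its stem axis, 90 mm above the bench.
- vial: amber vial, 28 mm in diameter, 50 mm tall, beside the hot box's front left corner. Origin: underside centre.
- beaker: glass beaker, 64 mm in diameter, 75 mm tall. Origin: underside centre.
- collar: steel collar ring, 38 mm in diameter, 22 mm tall, between valves and hot box. Origin: underside centre.
- spanner: steel spanner, 150 mm long, lying between the valves and the robot. Origin near its middle.
- squeeze: white plastic bottle, 60 mm in diameter, 150 mm tall, behind the valves. Origin: underside centre.
- driver: screwdriver, 170 mm long, lying to the left of the hot box. Origin near its middle.
- logbook: closed log book, 100 x 140 x 14 mm, lying to the left of the hot box. Origin: underside centre.
Mind the look-alikes: they are no part of the job. What is shaped like the lever_valve but blue or yellow is not meant.

How it is judged:
By the outcome, as a careful person would: the job done as asked, in the order asked, and still so for the second after the job is handed in, while the arm keeps its last pose, push and grip.
It also fails if it takes over 58 s, if anything falls off the work surface, if the arm or the gripper's body presses on something with over 40 N, if the wrist force passes 120 N, or if a joint passes its speed limit or range.

## Working session

There is one attempt and no reset: what is moved stays moved. The work goes in short steps, Python scripts to look and compute and a shell command to move; the robot and the scene stay as the last step left them, time stands still between calls to the robot, and variables do not carry over. Pictures are saved under pics/ and viewed, and the job is handed in when it is done.

```bash
ls; mkdir -p pics; python3 - <<'E'
from workcell import readout, optics, env
import cv2,numpy as np
s=readout.state();print(s)
for n in("top","side"):
    p,d=optics.grab_frame(n)
    cv2.imwrite(f"pics/{n}0.png",p[:,:,::-1]);np.save(f"pics/{n}0.npy",d)
    c=optics.camera_params(n);print(n,c);np.savez(f"pics/{n}0c.npz",**{k:np.array(c[k]) for k in("mtx","R","t")})
E
```

```text
pics
{'time_s': 0.0, 'qpos': array([-7.35132779e+01,  1.83533910e+01,  8.97070061e+01, -6.05176155e-04,
        7.20445315e+01, -1.14904689e+00]), 'qvel': array([-0.1148068 , -0.04761511,  0.05860661, -0.00043817, -0.05580399,
       -0.08194764]), 'effort': array([ 2.07886544e-03, -4.12458801e+01, -2.31972009e+01,  7.30533572e-02,
        4.55062289e-02, -1.32514192e-04]), 'ee_pos': array([ 174.03406249, -547.51844039,  227.0986619 ]), 'ee_rot': array([-90.8348776 ,  89.89506981, 106.80107848]), 'force': array([-0.31101703,  0.02486489, -0.41787208]), 'torque': array([ 0.04912789, -0.00582011,  0.00340055]), 'gripper_width': 91.63537963249827}
top {'mtx': array([[365.09045855,   0.        , 319.61200784],
       [  0.        , 365.09045855, 193.90711195],
       [  0.        ,   0.        ,   1.        ]]), 'R': array([[ 0.02146887, -0.999769  , -0.00101246],
       [-0.99442275, -0.02124945, -0.10330463],
       [ 0.10325925,  0.00322465, -0.99464925]]), 't': array([ -60.82043047,  494.6356359 , 1092.42859026])}
side {'mtx': array([[380.13906564,   0.        , 320.65755867],
       [  0.        , 380.13906564, 194.85214521],
       [  0.        ,   0.        ,   1.        ]]), 'R': array([[-0.85407294, -0.51982851,  0.01837733],
       [-0.34974911,  0.54776552, -0.76001874],
       [ 0.38501294, -0.6555389 , -0.64964127]]), 't': array([374.39169525, 254.53739571, 899.37082306])}
```

View pics/top0.png

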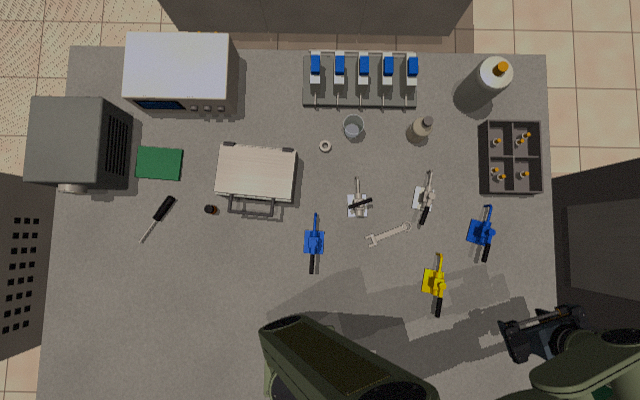

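View pics/side0.png

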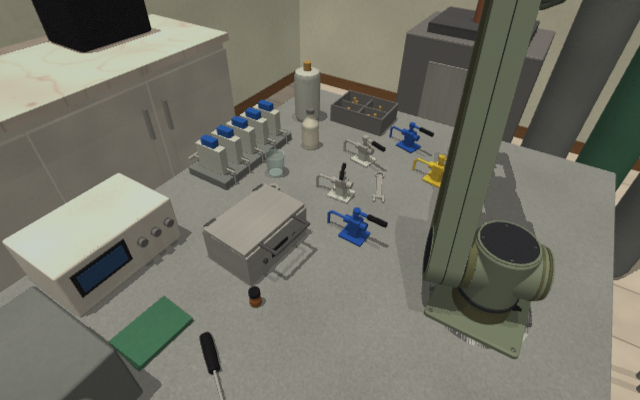

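The top view shows the steel T valve at about (358,203) and the steel lever valve at about (425,195), with its dark sleeve pointing down-image towards the robot. The hot box is at (256,172) and its handle bar at about (250,212). I'll enlarge and measure these.

```bash
cat > h.py <<'E'
import numpy as np,cv2
def load(n):
    c=np.load(f"pics/{n}c.npz");return cv2.imread(f"pics/{n}.png"),np.load(f"pics/{n}.npy"),c
def pt(c,u,v,z=None,d=None):
    K,R,t=c["mtx"],c["R"],c["t"]
    r=np.linalg.inv(K)@np.stack([u,v,np.ones_like(u)]).astype(float)
    if d is not None: return (R.T@(r*d-t[:,None])).T
    o=-R.T@t; w=R.T@r
    return (o[:,None]+w*((z-o[2])/w[2])).T
def cloud(d,c):
    v,u=np.mgrid[:d.shape[0],:d.shape[1]]
    return pt(c,u.ravel(),v.ravel(),d=d.ravel()).reshape(*d.shape,3)
E
python3 - <<'E'
from h import *
im,d,c=load("top0")
a=cv2.resize(im[160:235,335:455],None,fx=6,fy=6,interpolation=cv2.INTER_CUBIC)
cv2.imwrite("pics/z1.png",a)
a=cv2.resize(im[135:225,205:310],None,fx=6,fy=6,interpolation=cv2.INTER_CUBIC)
cv2.imwrite("pics/z2.png",a)
P=cloud(d,c)
def show(r0,r1,c0,c1,lo,hi,dark=None):
    Q=P[r0:r1,c0:c1];m=(Q[...,2]>lo)&(Q[...,2]<hi)&(d[r0:r1,c0:c1]>0)
    if dark: m&=im[r0:r1,c0:c1].max(2)<dark
    q=Q[m];print(len(q))
    if len(q)<3:return
    print("mean",q.mean(0).round(1),"min",q.min(0).round(1),"max",q.max(0).round(1))
    u,s,vt=np.linalg.svd(q[:,:2]-q[:,:2].mean(0));print("dir",np.degrees(np.arctan2(vt[0,1],vt[0,0])).round(1), np.ptp((q[:,:2]-q[:,:2].mean(0))@vt.T,axis=0).round(1))
print("lever");show(160,235,410,445,80,110);show(160,235,410,445,80,110,70)
print("tee");show(180,225,340,378,80,110,70)
print("lid");show(135,225,205,310,100,125)
print("bar");show(203,225,205,310,90,125)
E
```

```text
lever
172
mean [ 457.  -357.1   94.6] min [ 408.8 -382.2   82. ] max [ 500.9 -336.2  101.3]
dir 159.8 [97.1 20.8]
95
mean [ 436.3 -349.2   94.8] min [ 408.8 -362.8   82. ] max [ 490.5 -336.2  101.3]
dir 161.9 [83.9 13.9]
tee
85
mean [ 465.3 -165.9   98.2] min [ 449.7 -197.6   92.6] max [ 479.6 -132.4  101.1]
dir -69.4 [69.1 11. ]
lid
4168
mean [542.3 136.1 111.2] min [421.6  22.1 100.1] max [636.6 251.2 117.5]
dir -94.6 [220.4 205. ]
bar
219
mean [434.5 141.7 109.5] min [421.6  79.7 103.8] max [458.4 210.2 114.9]
dir -92.0 [130.2  37.2]
```

View pics/z1.png

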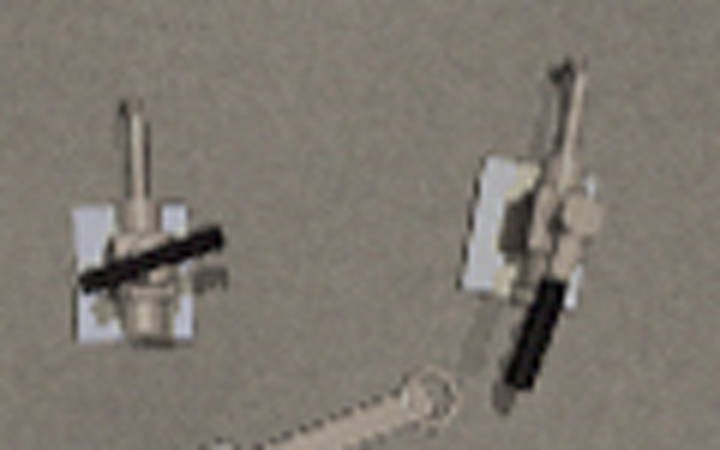

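View pics/z2.png

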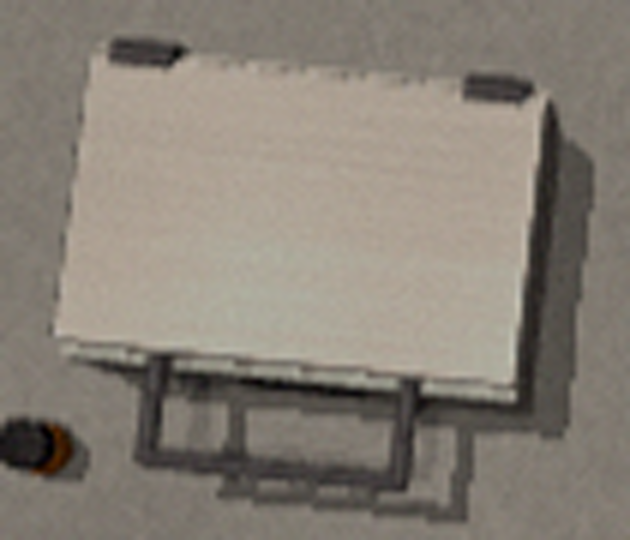

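The lever valve's sleeve runs from zoom pixel (550,283) to (517,388), pointing towards the robot. Its foot's left edge runs from (463,288) to (485,157). The handle bar lies between zoom pixels (140,455) and (410,485). Next I'll fit the geometry.

```bash
python3 - <<'E'
from h import *
from scipy.spatial.transform import Rotation as Ro
im,d,c=load("top0");P=cloud(d,c)
def z1(pts,z): a=np.array(pts,float);return pt(c,335+(a[:,0]-2.5)/6,160+(a[:,1]-2.5)/6,z=z)
def z2(pts,z): a=np.array(pts,float);return pt(c,205+(a[:,0]-2.5)/6,135+(a[:,1]-2.5)/6,z=z)
ang=lambda v:np.degrees(np.arctan2(v[1],v[0])).round(1)
s=z1([(550,283),(517,388)],97);print("sleeve",s.round(1),ang(s[1]-s[0]),np.linalg.norm(s[1]-s[0]))
f=z1([(463,288),(485,157),(597,180),(575,305)],6);print("foot",f.round(1),ang(f[1]-f[0]),ang(f[2]-f[1]),np.linalg.norm(f[1]-f[0]),np.linalg.norm(f[2]-f[1]),f.mean(0))
f=z1([(72,207),(185,207),(190,342),(78,342)],6);print("teefoot",f.round(1),f.mean(0))
b=z2([(143,458),(405,486)],111);print("bar",b.round(1),b.mean(0),ang(b[0]-b[1]),np.linalg.norm(b[0]-b[1]))
Q=P[135:225,205:310].reshape(-1,3);
for lo,hi,xm in((106,120,463),):
    q=Q[(Q[:,2]>lo)&(Q[:,2]<hi)&(Q[:,0]>xm)];
    r=cv2.minAreaRect(q[:,:2].astype(np.float32));print("lid",r,q[:,2].mean())
# dark sleeve mask
m=(im.max(2)<60);m[:, :410]=0;m[:,440:]=0;m[:200]=0;m[:228]&=1;m[230:]=0
v,u=np.nonzero(m);w=pt(c,u,v,z=97);mm=w.mean(0)
print("dark sleeve",len(u),mm.round(1));uu,ss,vt=np.linalg.svd(w[:,:2]-mm[:2]);print(ang(vt[0]),np.ptp((w[:,:2]-mm[:2])@vt.T,axis=0))
from workcell import readout
R=Ro.from_euler('xyz',readout.state()['ee_rot'],degrees=True).as_matrix();print(R.round(3),"tooly yaw",ang(R[:,1]))
E
```

```text
sleeve [[ 458.1 -355.6   97. ]
 [ 407.9 -339.5   97. ]] 162.3 52.6507164350057
foot [[ 461.3 -336.9    6. ]
 [ 529.9 -348.7    6. ]
 [ 519.  -406.8    6. ]
 [ 453.7 -394.7    6. ]] -9.7 -100.5 69.54725643594229 59.1229255446418 [ 490.98580399 -371.80146691    6.        ]
teefoot [[ 499.1 -134.2    6. ]
 [ 500.4 -192.8    6. ]
 [ 430.4 -196.     6. ]
 [ 429.1 -138.2    6. ]] [ 464.74413077 -165.32107437    6.        ]
bar [[433.4 205.1 111. ]
 [422.9  81.7 111. ]] [428.11899666 143.3927442  111.        ] 85.1 123.7770160782093
lid ((543.2262573242188, 136.5458526611328), (220.3703155517578, 167.9984588623047), 85.48214721679688) 111.53946327297724Traceback (most recent call last):
  File "<stdin>", line 16, in <module>
numpy._core._exceptions._UFuncOutputCastingError: Cannot cast ufunc 'bitwise_and' output from dtype('int64') to dtype('bool') with casting rule 'same_kind'
```

```bash
python3 - <<'E'
from h import *
from scipy.spatial.transform import Rotation as Ro
from workcell import readout
ang=lambda v:np.degrees(np.arctan2(v[1],v[0])).round(1)
s=readout.state()
R=Ro.from_euler('xyz',s['ee_rot'],degrees=True).as_matrix();print(R.round(3),"tooly yaw",ang(R[:,1]),s['time_s'],s['ee_pos'])
E
```

```text
[[-0.     0.303 -0.953]
 [ 0.001 -0.953 -0.303]
 [-1.    -0.002 -0.   ]] tooly yaw -72.4 0.1 [ 174.07770899 -547.57578635  227.21671688]
```

```bash
python3 -m creep '[{"translation":[1.3,1.0,-0.1],"delta_rot":[0,0,0.1245]},{"translation":[1.3,1.0,-0.1],"delta_rot":[0,0,0.1245]},{"translation":[1.3,1.0,-0.1],"delta_rot":[0,0,0.1245]},{"translation":[1.3,1.0,-0.1],"delta_rot":[0,0,0.1245]},{"translation":[1.3,1.0,-0.1],"delta_rot":[0,0,0.1245]}]' 0.2
python3 -m creep '[{"translation":[1.3,1.0,-0.1],"delta_rot":[0,0,0.1245]},{"translation":[1.3,1.0,-0.1],"delta_rot":[0,0,0.1245]},{"translation":[1.3,1.0,-0.1],"delta_rot":[0,0,0.1245]},{"translation":[1.3,1.0,-0.1],"delta_rot":[0,0,0.1245]},{"translation":[1.3,1.0,-0.1],"delta_rot":[0,0,0.1245]}]'
python3 -m creep '[{"translation":[1.3,1.0,-0.1],"delta_rot":[0,0,0.1245]},{"translation":[1.3,1.0,-0.1],"delta_rot":[0,0,0.1245]},{"translation":[1.3,1.0,-0.1],"delta_rot":[0,0,0.1245]},{"translation":[1.3,1.0,-0.1],"delta_rot":[0,0,0.1245]},{"translation":[1.3,1.0,-0.1],"delta_rot":[0,0,0.1245]}]'
python3 -m creep '[{"translation":[1.3,1.0,-0.1],"delta_rot":[0,0,0.1245]},{"translation":[1.3,1.0,-0.1],"delta_rot":[0,0,0.1245]},{"translation":[1.3,1.0,-0.1],"delta_rot":[0,0,0.1245]},{"translation":[1.3,1.0,-0.1],"delta_rot":[0,0,0.1245]},{"translation":[1.3,1.0,-0.1],"delta_rot":[0,0,0.1245]}]'
cat >> h.py <<'E'
def grab(n,name):
    from workcell import optics
    c=optics.camera_params(n);p,d=optics.grab_frame(n)
    cv2.imwrite(f"pics/{name}.png",p[:,:,::-1]);np.save(f"pics/{name}.npy",d);np.savez(f"pics/{name}c.npz",**{k:np.array(c[k]) for k in("mtx","R","t")})
def st():
    from workcell import readout
    from scipy.spatial.transform import Rotation as Ro
    s=readout.state();R=Ro.from_euler('xyz',s['ee_rot'],degrees=True).as_matrix()
    print("t",round(s['time_s'],2),"tcp",s['ee_pos'].round(1),"x",R[:,0].round(3),"yaw",np.degrees(np.arctan2(R[1,1],R[0,1])).round(2),"F",s['force'].round(1),"T",s['torque'].round(2),"w",round(s['gripper_width'],1),"q",s['qpos'].round(1))
E
python3 - <<'E'
from h import *
st();grab("wrist","w1");st()
E
```

```text
time_s: 0.52
ee_pos: [239.6, -497.2, 222.5]
ee_rot: [-124.7, 89.9, 109.0]
force: [0.1, -0.7, -0.4]
gripper_width: 60.9
time_s: 0.93
ee_pos: [304.6, -447.2, 217.5]
ee_rot: [-151.5, 89.9, 117.8]
force: [-0.5, 0.0, 0.0]
gripper_width: 55.0
time_s: 1.35
ee_pos: [369.6, -397.2, 212.5]
ee_rot: [-179.0, 89.9, 126.0]
force: [0.6, -0.8, 0.0]
gripper_width: 54.7
time_s: 1.77
ee_pos: [434.6, -347.2, 207.5]
ee_rot: [154.0, 89.9, 134.7]
force: [1.0, 0.0, -0.8]
gripper_width: 54.6
t 1.77 tcp [ 434.6 -347.2  207.5] x [-0.001  0.001 -1.   ] yaw 70.66 F [ 1.   0.  -0.8] T [ 0.12 -0.13  0.05] w 54.6 q [ -39.8   17.5   94.     0.    68.6 -110.5]
t 1.82 tcp [ 436.7 -345.6  207.3] x [ 0.001  0.002 -1.   ] yaw 70.97 F [ 2.1  0.9 -0.4] T [ 0.14 -0.26 -0.02] w 54.6 q [ -39.6   17.5   93.9    0.2   68.6 -110.7]
```

View pics/w1.png

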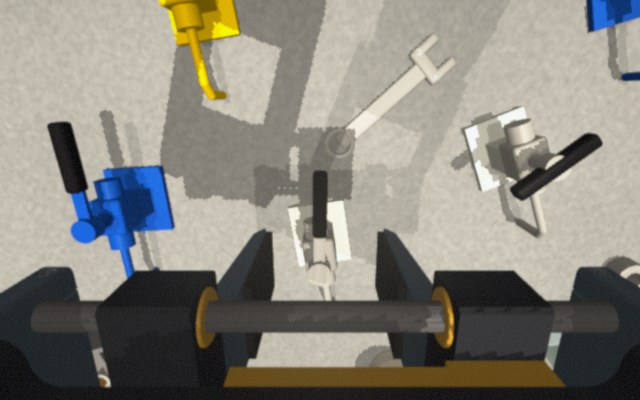

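The wrist picture shows the sleeve from about (320,172) to (319,232), vertical and centred between the fingers, so the yaw matches the lever. I'll measure it here.

```bash
python3 - <<'E'
from h import *
im,d,c=load("w1");P=cloud(d,c)
ang=lambda v:np.degrees(np.arctan2(v[1],v[0])).round(1)
r=slice(160,250);k=slice(300,340)
Q=P[r,k];D=d[r,k];m=(D>0)&(im[r,k].max(2)<60)&(Q[...,2]>80)&(Q[...,2]<110)
q=Q[m];mm=q.mean(0);_,_,vt=np.linalg.svd(q[:,:2]-mm[:2]);e=(q[:,:2]-mm[:2])@vt.T
print(len(q),mm.round(1),ang(vt[0]),e.min(0),e.max(0), "mid",(mm[:2]+vt.T@((e.min(0)+e.max(0))/2)).round(1))
a=cv2.resize(im[160:300,270:370],None,fx=4,fy=4,interpolation=cv2.INTER_CUBIC);cv2.imwrite("pics/z3.png",a)
E
```

```text
849 [ 431.3 -349.6   95.9] -20.3 [-25.29693718  -5.27324185] [28.70982944  5.2358714 ] mid [ 432.9 -350.2]
```

View pics/z3.png

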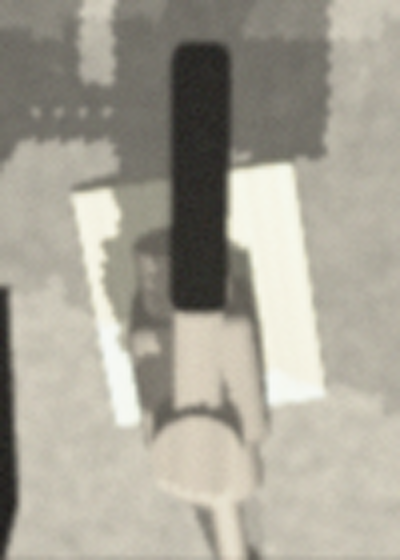

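The sleeve's middle is at (433,-350), pointing along 159.7°. That puts the stem at (491,-371.7), which agrees with the foot centre. Now I'll descend and grip.

```bash
python3 -m creep '[{"translation":[-0.4,-0.45,-2.5],"delta_rot":[0,0,-0.022]},{"translation":[0,0,-3],"delta_rot":[0,0,0]},{"translation":[0,0,-3],"delta_rot":[0,0,0]},{"translation":[0,0,-2.5],"delta_rot":[0,0,0]},{"translation":[0,0,-1.2],"delta_rot":[0,0,0]}]'
python3 -m creep '[{"translation":[0,0,0],"delta_rot":[0,0,0]},{"translation":[0,0,0],"delta_rot":[0,0,0]}]'
python3 -c "from h import *;st()"
```

```text
time_s: 2.23
ee_pos: [428.1, -351.1, 82.4]
ee_rot: [161.0, 89.6, 139.9]
force: [-1.2, 0.8, -0.0]
gripper_width: 54.4
time_s: 2.4
ee_pos: [429.8, -352.4, 85.4]
ee_rot: [160.6, 89.9, 139.6]
force: [0.7, -0.4, 0.1]
gripper_width: 54.9
t 2.4 tcp [ 429.8 -352.4   85.4] x [-0.001  0.001 -1.   ] yaw 68.99 F [ 0.7 -0.4  0.1] T [ 0.04 -0.08 -0.03] w 54.9 q [ -40.5   24.   103.5   -0.    52.6 -109.5]
```

```bash
python3 -m creep '[{"translation":[0.3,0.2,0],"delta_rot":[0,0,0.012]},{"translation":[0,0,0],"delta_rot":[0,0,0]}]'
python3 -m creep '[{"translation":[0,0,0],"delta_rot":[0,0,0]},{"translation":[0,0,0],"delta_rot":[0,0,0]},{"translation":[0,0,0],"delta_rot":[0,0,0]},{"translation":[0,0,0],"delta_rot":[0,0,0]},{"translation":[0,0,0],"delta_rot":[0,0,0]}]' -1 20
python3 -c "from h import *;st()
import numpy as np
for a in range(0,-81,-8):
  t=np.radians(159.7+a);print(a,(491+62*np.cos(t)).round(1),(-371.7+62*np.sin(t)).round(1))"
```

```text
time_s: 2.57
ee_pos: [434.4, -351.0, 87.4]
ee_rot: [-14.3, 89.8, -34.6]
force: [0.6, 0.7, -0.2]
gripper_width: 54.8
time_s: 2.98
ee_pos: [433.2, -350.5, 86.2]
ee_rot: [-8.3, 90.0, -28.6]
force: [0.6, 0.2, -0.4]
gripper_width: 24.1
t 2.98 tcp [ 433.2 -350.5   86.2] x [ 0. -0. -1.] yaw 69.73 F [ 0.6  0.2 -0.4] T [ 0.05 -0.17  0.  ] w 24.1 q [ -40.2   24.   103.3    0.    52.6 -109.9]
0 432.9 -350.2
-8 436.4 -342.3
-16 441.0 -335.0
-24 446.6 -328.4
-32 453.1 -322.6
-40 460.3 -317.8
-48 468.1 -314.1
-56 476.3 -311.5
-64 484.8 -310.0
-72 493.5 -309.7
-80 502.1 -310.7
```

```bash
python3 -m creep '[{"translation":[0,0,0],"delta_rot":[0,0,0]},{"translation":[0,0,0],"delta_rot":[0,0,0]},{"translation":[0,0,0],"delta_rot":[0,0,0]}]'
python3 -c "from h import *;st()"
```

```text
time_s: 3.23
ee_pos: [433.1, -350.6, 86.0]
ee_rot: [166.2, 90.0, 145.9]
force: [-0.5, -0.5, 0.1]
gripper_width: 11.5
t 3.23 tcp [ 433.1 -350.6   86. ] x [-0.  0. -1.] yaw 69.71 F [-0.5 -0.5  0.1] T [-0.03 -0.08 -0.14] w 11.5 q [ -40.2   24.   103.3   -0.    52.6 -109.9]
```

Gripped: the opening is 11.5 mm on the 12 mm sleeve. I'll turn it along the arc.

```bash
python3 -m creep '[{"translation":[0.175,0.395,0],"delta_rot":[0,0,-0.0698]},{"translation":[0.175,0.395,0],"delta_rot":[0,0,-0.0698]},{"translation":[0.23,0.365,0],"delta_rot":[0,0,-0.0698]},{"translation":[0.23,0.365,0],"delta_rot":[0,0,-0.0698]}]'
python3 -c "from h import *;st()"
python3 -m creep '[{"translation":[0.28,0.33,0],"delta_rot":[0,0,-0.0698]},{"translation":[0.28,0.33,0],"delta_rot":[0,0,-0.0698]},{"translation":[0.325,0.29,0],"delta_rot":[0,0,-0.0698]},{"translation":[0.325,0.29,0],"delta_rot":[0,0,-0.0698]}]'
python3 -c "from h import *;st()"
python3 -m creep '[{"translation":[0.36,0.24,0],"delta_rot":[0,0,-0.0698]},{"translation":[0.36,0.24,0],"delta_rot":[0,0,-0.0698]},{"translation":[0.39,0.185,0],"delta_rot":[0,0,-0.0698]},{"translation":[0.39,0.185,0],"delta_rot":[0,0,-0.0698]}]'
python3 -c "from h import *;st()"
python3 -m creep '[{"translation":[0.41,0.13,0],"delta_rot":[0,0,-0.0698]},{"translation":[0.41,0.13,0],"delta_rot":[0,0,-0.0698]},{"translation":[0.425,0.075,0],"delta_rot":[0,0,-0.0698]},{"translation":[0.425,0.075,0],"delta_rot":[0,0,-0.0698]}]'
python3 -c "from h import *;st()"
```

```text
time_s: 3.57
ee_pos: [441.4, -335.3, 86.0]
ee_rot: [-51.1, 90.0, -87.5]
force: [0.2, -1.6, -0.3]
gripper_width: 11.7
t 3.57 tcp [ 441.4 -335.3   86. ] x [ 0. -0. -1.] yaw 53.57 F [ 0.2 -1.6 -0.3] T [-0.11 -0.15  0.17] w 11.7 q [-38.4  23.8 103.7  -0.   52.4 -92. ]
time_s: 3.9
ee_pos: [453.5, -322.9, 86.0]
ee_rot: [-43.6, 90.0, -96.1]
force: [0.3, -0.6, -0.5]
gripper_width: 11.8
t 3.9 tcp [ 453.5 -322.9   86. ] x [-0. -0. -1.] yaw 37.58 F [ 0.3 -0.6 -0.5] T [-0.16 -0.16  0.15] w 11.8 q [-36.6  24.  103.4  -0.   52.6 -74.2]
time_s: 4.23
ee_pos: [468.6, -314.3, 86.0]
ee_rot: [-31.3, 90.0, -99.7]
force: [0.5, -0.3, 0.5]
gripper_width: 11.8
t 4.23 tcp [ 468.6 -314.3   86. ] x [-0. -0. -1.] yaw 21.59 F [ 0.5 -0.3  0.5] T [-0.11 -0.18  0.07] w 11.8 q [-35.   24.6 102.4  -0.   53.  -56.6]
time_s: 4.57
ee_pos: [485.5, -310.2, 86.0]
ee_rot: [54.0, 90.0, -30.4]
force: [2.2, -1.2, -0.4]
gripper_width: 11.9
t 4.57 tcp [ 485.5 -310.2   86. ] x [ 0. -0. -1.] yaw 5.59 F [ 2.2 -1.2 -0.4] T [-0.15 -0.13  0.19] w 11.9 q [-33.7  25.5 100.8   0.   53.7 -39.3]
```

```bash
python3 -m creep '[{"translation":[0.435,0.015,0],"delta_rot":[0,0,-0.0698]},{"translation":[0.435,0.015,0],"delta_rot":[0,0,-0.0698]},{"translation":[0.43,-0.03,0],"delta_rot":[0,0,-0.0698]}]'
python3 -c "from h import *;st()"
python3 -m creep '[{"translation":[0.22,-0.03,0],"delta_rot":[0,0,-0.035]},{"translation":[0.22,-0.04,0],"delta_rot":[0,0,-0.035]}]'
python3 -c "from h import *;st()"
```

```text
time_s: 4.82
ee_pos: [498.5, -310.3, 86.0]
ee_rot: [51.1, 90.0, -45.3]
force: [-0.4, 0.4, -0.5]
gripper_width: 11.7
t 4.82 tcp [ 498.5 -310.3   86. ] x [ 0. -0. -1.] yaw -6.4 F [-0.4  0.4 -0.5] T [-0.07 -0.05  0.18] w 11.7 q [-33.   26.3  99.3  -0.   54.4 -26.6]
time_s: 4.98
ee_pos: [502.7, -310.9, 86.0]
ee_rot: [129.6, 90.0, 29.3]
force: [-0.5, 0.6, 0.3]
gripper_width: 11.8
t 4.98 tcp [ 502.7 -310.9   86. ] x [ 0.  0. -1.] yaw -10.33 F [-0.5  0.6  0.3] T [ 0.03 -0.03  0.15] w 11.8 q [-32.8  26.6  98.7   0.   54.7 -22.5]
```

Not at the stop yet, since the force hasn't risen. I'll go on in small steps.

```bash
for i in 1; do python3 -m creep '[{"translation":[0.21,-0.04,0],"delta_rot":[0,0,-0.035]},{"translation":[0,0,0],"delta_rot":[0,0,0]}]'; python3 -c "from h import *;st()"; done
python3 -m creep '[{"translation":[0.21,-0.05,0],"delta_rot":[0,0,-0.035]},{"translation":[0,0,0],"delta_rot":[0,0,0]}]'; python3 -c "from h import *;st()"
python3 -m creep '[{"translation":[0.21,-0.06,0],"delta_rot":[0,0,-0.035]},{"translation":[0,0,0],"delta_rot":[0,0,0]}]'; python3 -c "from h import *;st()"
```

```text
time_s: 5.15
ee_pos: [503.4, -311.1, 85.9]
ee_rot: [-86.7, 89.8, 171.1]
force: [-4.3, 0.9, 2.7]
gripper_width: 12.1
t 5.15 tcp [ 503.4 -311.1   85.9] x [-0.003  0.001 -1.   ] yaw -12.17 F [-4.3  0.9  2.7] T [0.07 0.58 0.64] w 12.1 q [-32.8  26.8  98.5  -0.1  55.  -20.6]
time_s: 5.32
ee_pos: [503.5, -311.3, 85.8]
ee_rot: [-86.6, 89.6, 169.3]
force: [-7.8, 1.2, 6.3]
gripper_width: 12.9
t 5.32 tcp [ 503.5 -311.3   85.8] x [-0.007  0.001 -1.   ] yaw -14.13 F [-7.8  1.2  6.3] T [0.13 1.35 0.64] w 12.9 q [-32.8  26.9  98.3  -0.2  55.2 -18.5]
time_s: 5.48
ee_pos: [503.6, -311.5, 85.6]
ee_rot: [-86.6, 89.3, 167.2]
force: [-12.7, 1.4, 8.6]
gripper_width: 14.2
t 5.48 tcp [ 503.6 -311.5   85.6] x [-0.012  0.003 -1.   ] yaw -16.11 F [-12.7   1.4   8.6] T [0.13 2.13 0.76] w 14.2 q [-32.7  27.   98.   -0.3  55.6 -16.5]
```

The tool has stalled at x=503.5 with the force at 12.7 N, so the lever is on its stop at about 78°, as predicted. I'll release, lift and check.

```bash
python3 -m creep '[{"translation":[0,0,0],"delta_rot":[0,0,0]},{"translation":[0,0,0],"delta_rot":[0,0,0]},{"translation":[0,0,0],"delta_rot":[0,0,0]},{"translation":[0,0,0],"delta_rot":[0,0,0]}]' 0
python3 -c "from h import *;st()"
python3 -m creep '[{"translation":[-0.3,0,0],"delta_rot":[0,0,0.08]},{"translation":[0,0,2],"delta_rot":[0,0,0.02]},{"translation":[0,0,4],"delta_rot":[0,0,0]},{"translation":[0,0,4],"delta_rot":[0,0,0]},{"translation":[0,0,4],"delta_rot":[0,0,0]}]'
python3 - <<'E'
from h import *
st();grab("wrist","w2");grab("top","t2");st()
E
```

```text
time_s: 5.82
ee_pos: [509.4, -312.6, 86.0]
ee_rot: [98.7, 89.9, -7.6]
force: [-0.1, -0.3, 0.1]
gripper_width: 38.0
t 5.82 tcp [ 509.4 -312.6   86. ] x [ 0.001 -0.    -1.   ] yaw -16.29 F [-0.1 -0.3  0.1] T [-0.05 -0.01  0.07] w 38.0 q [-32.7  27.1  97.8   0.   55.  -16.4]
time_s: 6.23
ee_pos: [506.0, -312.2, 227.3]
ee_rot: [173.0, 90.0, 72.5]
force: [1.0, -0.7, 0.5]
gripper_width: 45.3
t 6.23 tcp [ 506.  -312.2  227.3] x [ 0.     0.001 -1.   ] yaw -10.54 F [ 1.  -0.7  0.5] T [-0.03 -0.12 -0.04] w 45.3 q [-32.8  20.1  87.    0.   72.9 -22.3]
t 6.33 tcp [ 509.6 -314.5  233.7] x [ 0.014 -0.008 -1.   ] yaw -10.53 F [ 0.7 -0.5  0.8] T [-0.1  -0.12 -0.02] w 45.3 q [-32.8  19.8  86.6   0.   72.7 -22.3]
```

View pics/w2.png

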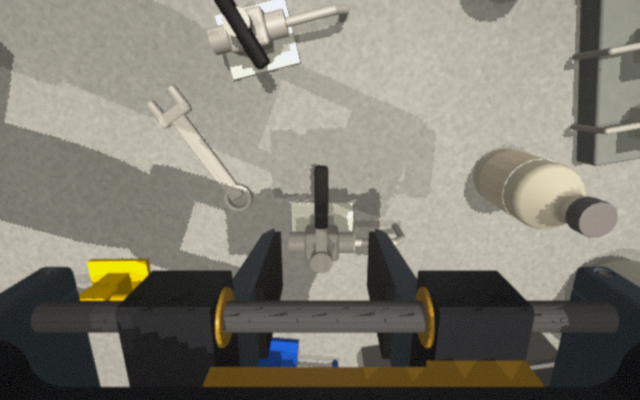

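View pics/t2.png

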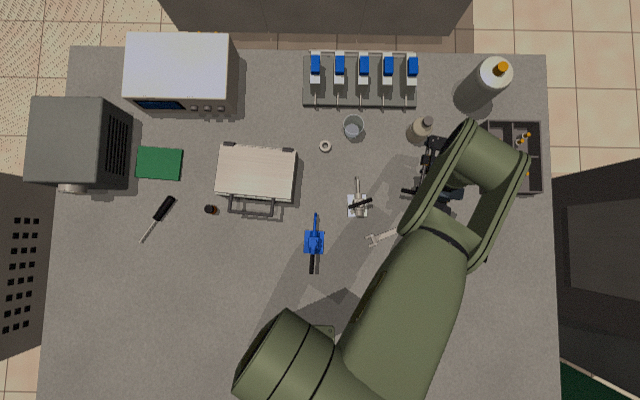

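The wrist view shows the lever straight along the image at (321,165)-(321,215), square across the pipe, so it is closed. I'll check the angle numerically, then head for the hot box.

```bash
python3 - <<'E'
from h import *
im,d,c=load("w2");P=cloud(d,c)
r=slice(155,225);k=slice(300,342)
Q=P[r,k];m=(d[r,k]>0)&(im[r,k].max(2)<60)&(Q[...,2]>80)&(Q[...,2]<110)
q=Q[m];mm=q.mean(0);_,_,vt=np.linalg.svd(q[:,:2]-mm[:2]);print(len(q),mm,np.degrees(np.arctan2(vt[0,1],vt[0,0])))
E
python3 -m creep '[{"translation":[-0.5,3,0],"delta_rot":[0,0,0]},{"translation":[-0.5,3,0],"delta_rot":[0,0,0]},{"translation":[-0.5,3,0],"delta_rot":[0,0,0]},{"translation":[-0.5,3,0],"delta_rot":[0,0,0]},{"translation":[-0.5,3,0],"delta_rot":[0,0,0]}]' -0.1
python3 -m creep '[{"translation":[-0.5,3,0],"delta_rot":[0,0,0]},{"translation":[-0.5,3,0],"delta_rot":[0,0,0]},{"translation":[-0.5,3,0],"delta_rot":[0,0,0.05]},{"translation":[-0.5,3,0],"delta_rot":[0,0,0.05]},{"translation":[-0.5,3,0],"delta_rot":[0,0,0]}]'
python3 -m creep '[{"translation":[-0.5,3,0],"delta_rot":[0,0,0]},{"translation":[-0.5,3,0],"delta_rot":[0,0,0]},{"translation":[-0.5,3,0],"delta_rot":[0,0,0]},{"translation":[-0.5,3,0],"delta_rot":[0,0,0]},{"translation":[-0.5,3,0],"delta_rot":[0,0,0]}]'
python3 -m creep '[{"translation":[0,0,0],"delta_rot":[0,0,0]},{"translation":[0,0,0],"delta_rot":[0,0,0]},{"translation":[0,0,0],"delta_rot":[0,0,0]}]'
python3 - <<'E'
from h import *
st();grab("wrist","w3");grab("top","t3");st()
E
```

```text
710 [ 502.22484049 -309.03595826   95.93834943] -100.25378882779374
time_s: 6.75
ee_pos: [480.5, -161.0, 225.3]
ee_rot: [-177.2, 90.0, 82.2]
force: [1.1, 0.5, 0.4]
gripper_width: 41.0
time_s: 7.17
ee_pos: [455.4, -10.9, 225.4]
ee_rot: [163.6, 90.0, 68.9]
force: [0.7, -0.4, 0.0]
gripper_width: 41.2
time_s: 7.58
ee_pos: [430.3, 139.2, 225.5]
ee_rot: [168.5, 90.0, 73.7]
force: [1.1, -0.2, 0.5]
gripper_width: 40.9
time_s: 7.83
ee_pos: [430.8, 137.2, 225.6]
ee_rot: [-19.0, 90.0, -113.8]
force: [0.1, -0.7, -0.5]
gripper_width: 40.9
t 7.83 tcp [430.8 137.2 225.6] x [-0.    -0.001 -1.   ] yaw -4.79 F [ 0.1 -0.7 -0.5] T [ 0.03 -0.04 -0.03] w 40.9 q [ 16.2   7.3 104.8  -0.   67.9  21. ]
t 7.93 tcp [431.  136.6 225.7] x [-0. -0. -1.] yaw -4.9 F [-0.2  0.4 -0.8] T [-0.01 -0.12  0.02] w 41.1 q [ 16.1   7.3 104.8  -0.   68.   21. ]
```

View pics/w3.png

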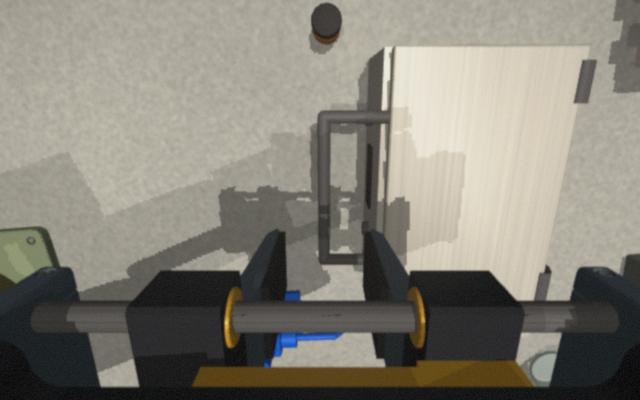

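View pics/t3.png

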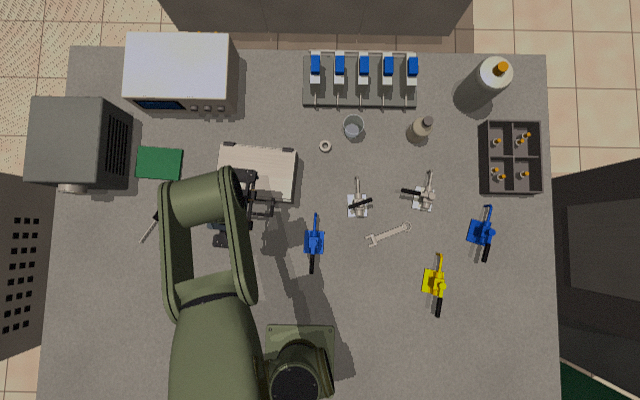

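The top view shows the lever now across its pipe at (412,191), the T valve unchanged at (358,203), and the spanner unmoved. The wrist view shows the bar from (324,117) to (324,260). I'll measure the bar there.

```bash
python3 - <<'E'
from h import *
im,d,c=load("w3");P=cloud(d,c)
ang=lambda v:np.degrees(np.arctan2(v[1],v[0])).round(1)
Q=P[125:250,312:338];m=(Q[...,2]>98)&(Q[...,2]<120)&(d[125:250,312:338]>0)
q=Q[m];mm=q.mean(0);_,_,vt=np.linalg.svd(q[:,:2]-mm[:2]);e=(q[:,:2]-mm[:2])@vt.T
print(len(q),mm.round(1),ang(vt[0]),np.ptp(e,axis=0),q[:,2].max())
b=pt(c,np.array([324,324.]),np.array([117,259.5]),z=108);print(b.round(1),b.mean(0),ang(b[0]-b[1]),np.linalg.norm(b[0]-b[1]))
# lid plate
Q=P[50:300,400:600].reshape(-1,3);q=Q[(Q[:,2]>100)&(Q[:,2]<122)];print(q[:,2].mean())
n=np.linalg.svd(q-q.mean(0))[2][2];print(n)
u=np.array([np.cos(np.radians(-4.8)),np.sin(np.radians(-4.8))]);v=np.array([-u[1],u[0]])
print("along x",(q[:,:2]@u).min(),(q[:,:2]@u).max(),"bar",b[:,:2]@u,"bar y",b[:,:2]@v,"lid y max",(q[:,:2]@v).max())
E
```

```text
1498 [430.1 150.7 109.3] -94.9 [104.88722998   9.67754489] 112.1104787702175
[[435.2 205.8 108. ]
 [425.   87.  108. ]] [430.08665464 146.36391612 108.        ] 85.1 119.23594795788948
111.34991882825483Traceback (most recent call last):
  File "<stdin>", line 10, in <module>
    u, s, vh = gufunc(a, signature=signature)
               ~~~~~~^^^^^^^^^^^^^^^^^^^^^^^^
numpy._core._exceptions._ArrayMemoryError: Unable to allocate 11.0 GiB for an array with shape (38491, 38491) and data type float64
```

```bash
python3 -m creep '[{"translation":[-0.1,0.8,-2],"delta_rot":[0,0,0]},{"translation":[0,0,-3],"delta_rot":[0,0,0]},{"translation":[0,0,-3],"delta_rot":[0,0,0]},{"translation":[0,0,-2],"delta_rot":[0,0,0]}]'
python3 -c "from h import *;st()"
python3 -m creep '[{"translation":[0,0,-1.5],"delta_rot":[0,0,0]},{"translation":[0,0,-0.9],"delta_rot":[0,0,0]},{"translation":[0,0,0],"delta_rot":[0,0,0]},{"translation":[0,0,0],"delta_rot":[0,0,0]}]'
python3 -c "from h import *;st()"
```

```text
time_s: 8.27
ee_pos: [429.0, 144.0, 123.8]
ee_rot: [-63.4, 89.9, -158.4]
force: [0.0, 0.1, -0.8]
gripper_width: 41.5
t 8.27 tcp [429.  144.  123.8] x [-0.002 -0.001 -1.   ] yaw -4.94 F [ 0.   0.1 -0.8] T [-0.06 -0.07 -0.01] w 41.5 q [ 17.1  13.2 113.8  -0.   53.2  22.1]
time_s: 8.6
ee_pos: [430.3, 145.0, 102.2]
ee_rot: [90.7, 90.0, -4.2]
force: [-0.2, 0.2, -0.1]
gripper_width: 41.0
t 8.6 tcp [430.3 145.  102.2] x [ 0. -0. -1.] yaw -4.89 F [-0.2  0.2 -0.1] T [-0.   -0.13 -0.01] w 41.0 q [ 17.2  14.9 115.4  -0.   49.8  22.1]
```

```bash
python3 -m creep '[{"translation":[-0.04,0,-0.1],"delta_rot":[0,0,0]},{"translation":[0,0,0],"delta_rot":[0,0,0]},{"translation":[0,0,0],"delta_rot":[0,0,0]},{"translation":[0,0,0],"delta_rot":[0,0,0]},{"translation":[0,0,0],"delta_rot":[0,0,0]}]' -1 25
python3 -m creep '[{"translation":[0,0,0],"delta_rot":[0,0,0]},{"translation":[0,0,0],"delta_rot":[0,0,0]},{"translation":[0,0,0],"delta_rot":[0,0,0]}]'
python3 - <<'E'
from h import *
st();grab("wrist","w4")
for k in range(0,91,5):
    t=np.radians(k); s=190*np.array([(1-np.cos(t))*.9963,-(1-np.cos(t))*.0854,np.sin(t)]);
    print(k,s.round(1), (s-p).round(1) if k else ""); p=s
E
```

```text
time_s: 9.02
ee_pos: [430.3, 145.6, 101.5]
ee_rot: [101.3, 89.8, 6.5]
force: [9.8, -2.9, -2.2]
gripper_width: 10.3
time_s: 9.27
ee_pos: [430.8, 145.6, 101.5]
ee_rot: [99.0, 89.8, 4.2]
force: [4.4, -1.0, 0.4]
gripper_width: 9.1
t 9.27 tcp [430.8 145.6 101.5] x [ 0.003  0.    -1.   ] yaw -4.8 F [ 4.4 -1.   0.4] T [-0.33 -0.85  0.05] w 9.1 q [ 1.730e+01  1.490e+01  1.154e+02 -1.000e-01  4.950e+01  2.210e+01]
0 [ 0. -0.  0.] 
5 [ 0.7 -0.1 16.6] [ 0.7 -0.1 16.6]
10 [ 2.9 -0.2 33. ] [ 2.2 -0.2 16.4]
15 [ 6.5 -0.6 49.2] [ 3.6 -0.3 16.2]
20 [11.4 -1.  65. ] [ 5.  -0.4 15.8]
25 [17.7 -1.5 80.3] [ 6.3 -0.5 15.3]
30 [25.4 -2.2 95. ] [ 7.6 -0.7 14.7]
35 [ 34.2  -2.9 109. ] [ 8.9 -0.8 14. ]
40 [ 44.3  -3.8 122.1] [10.1 -0.9 13.2]
45 [ 55.4  -4.8 134.4] [11.2 -1.  12.2]
50 [ 67.6  -5.8 145.5] [12.2 -1.  11.2]
55 [ 80.7  -6.9 155.6] [13.1 -1.1 10.1]
60 [ 94.6  -8.1 164.5] [13.9 -1.2  8.9]
65 [109.3  -9.4 172.2] [14.6 -1.3  7.7]
70 [124.6 -10.7 178.5] [15.3 -1.3  6.3]
75 [140.3 -12.  183.5] [15.7 -1.4  5. ]
80 [156.4 -13.4 187.1] [16.1 -1.4  3.6]
85 [172.8 -14.8 189.3] [16.4 -1.4  2.2]
90 [189.3 -16.2 190. ] [16.5 -1.4  0.7]
```

View pics/w4.png

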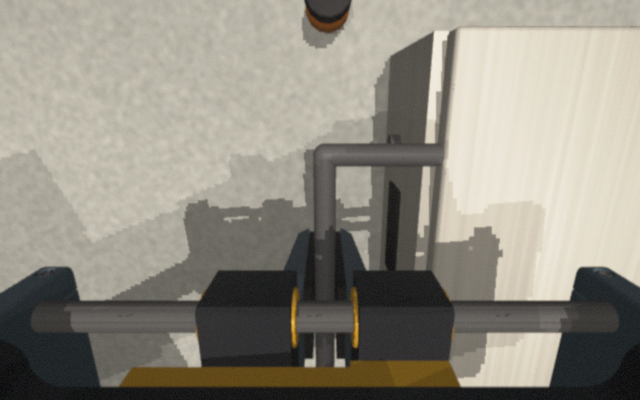

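The bar is between the pads at (325,230) with an opening of 9.1 mm, and the side rods are clear. I'll lift along the arc.

```bash
python3 -m creep '[{"translation":[0.02,0,0.83],"delta_rot":[0,0,0]},{"translation":[0.05,-0.01,0.83],"delta_rot":[0,0,0]},{"translation":[0.09,-0.01,0.82],"delta_rot":[0,0,0]},{"translation":[0.13,-0.01,0.82],"delta_rot":[0,0,0]}]'
python3 -c "from h import *;st()"
python3 -m creep '[{"translation":[0.16,-0.01,0.81],"delta_rot":[0,0,0]},{"translation":[0.2,-0.02,0.81],"delta_rot":[0,0,0]},{"translation":[0.23,-0.02,0.8],"delta_rot":[0,0,0]},{"translation":[0.27,-0.02,0.78],"delta_rot":[0,0,0]}]'
python3 -c "from h import *;st()"
```

```text
time_s: 9.65
ee_pos: [433.7, 145.3, 134.3]
ee_rot: [98.1, 89.8, 3.3]
force: [8.2, -0.7, -3.7]
gripper_width: 9.1
t 9.65 tcp [433.7 145.3 134.3] x [ 0.003  0.    -1.   ] yaw -4.81 F [ 8.2 -0.7 -3.7] T [-0.21 -1.18  0.  ] w 9.1 q [ 17.1  12.7 112.6  -0.   54.5  21.9]
time_s: 9.98
ee_pos: [442.5, 144.6, 166.1]
ee_rot: [96.4, 89.8, 1.6]
force: [8.5, -1.7, -6.1]
gripper_width: 9.3
t 9.98 tcp [442.5 144.6 166.1] x [ 0.003  0.    -1.   ] yaw -4.8 F [ 8.5 -1.7 -6.1] T [-0.18 -1.41  0.08] w 9.3 q [ 1.670e+01  1.140e+01  1.089e+02 -1.000e-01  5.940e+01  2.150e+01]
```

```bash
python3 -m creep '[{"translation":[0.36,-0.02,0.77],"delta_rot":[0,0,0]},{"translation":[0.38,-0.03,0.76],"delta_rot":[0,0,0]},{"translation":[0.37,-0.03,0.74],"delta_rot":[0,0,0]},{"translation":[0.39,-0.03,0.73],"delta_rot":[0,0,0]}]'
python3 -c "from h import *;st()"
python3 -m creep '[{"translation":[0.43,-0.04,0.71],"delta_rot":[0,0,0]},{"translation":[0.46,-0.04,0.69],"delta_rot":[0,0,0]},{"translation":[0.49,-0.04,0.67],"delta_rot":[0,0,0]},{"translation":[0.52,-0.05,0.65],"delta_rot":[0,0,0]}]'
python3 -c "from h import *;st()"
```

```text
time_s: 10.32
ee_pos: [456.0, 143.4, 195.5]
ee_rot: [-74.8, 90.0, -169.6]
force: [5.7, -0.1, -7.4]
gripper_width: 9.4
t 10.32 tcp [456.  143.4 195.5] x [-0.001 -0.    -1.   ] yaw -4.82 F [ 5.7 -0.1 -7.4] T [-0.05 -1.    0.08] w 9.4 q [ 16.1  11.1 104.7   0.   64.3  20.9]
time_s: 10.65
ee_pos: [474.7, 141.8, 223.2]
ee_rot: [-91.7, 89.9, 173.4]
force: [3.2, 1.7, -6.3]
gripper_width: 8.9
t 10.65 tcp [474.7 141.8 223.2] x [-0.002  0.    -1.   ] yaw -4.83 F [ 3.2  1.7 -6.3] T [ 0.15 -0.51  0.04] w 8.9 q [ 15.3  11.4 100.    0.   68.7  20.1]
```

```bash
python3 -m creep '[{"translation":[0.55,-0.05,0.62],"delta_rot":[0,0,0]},{"translation":[0.57,-0.05,0.6],"delta_rot":[0,0,0]},{"translation":[0.6,-0.05,0.57],"delta_rot":[0,0,0]},{"translation":[0.62,-0.05,0.55],"delta_rot":[0,0,0]}]'
python3 -c "from h import *;st()"
python3 -m creep '[{"translation":[0.65,-0.05,0.52],"delta_rot":[0,0,0]},{"translation":[0.66,-0.06,0.49],"delta_rot":[0,0,0]},{"translation":[0.69,-0.06,0.46],"delta_rot":[0,0,0]},{"translation":[0.7,-0.06,0.43],"delta_rot":[0,0,0]}]'
python3 - <<'E'
from h import *
st();grab("side","s5")
E
```

```text
time_s: 10.98
ee_pos: [497.7, 139.9, 247.2]
ee_rot: [-97.1, 89.8, 168.0]
force: [-1.1, 2.4, -1.5]
gripper_width: 9.4
t 10.98 tcp [497.7 139.9 247.2] x [-0.003  0.001 -1.   ] yaw -4.83 F [-1.1  2.4 -1.5] T [0.39 0.3  0.01] w 9.4 q [14.4 12.4 95.   0.1 72.7 19.2]
time_s: 11.32
ee_pos: [524.9, 137.6, 267.1]
ee_rot: [-115.5, 89.9, 149.7]
force: [-4.3, 2.2, 5.3]
gripper_width: 9.3
t 11.32 tcp [524.9 137.6 267.1] x [-0.001  0.001 -1.   ] yaw -4.82 F [-4.3  2.2  5.3] T [0.32 0.98 0.01] w 9.3 q [13.4 14.1 89.9  0.1 76.  18.2]
```

View pics/s5.png

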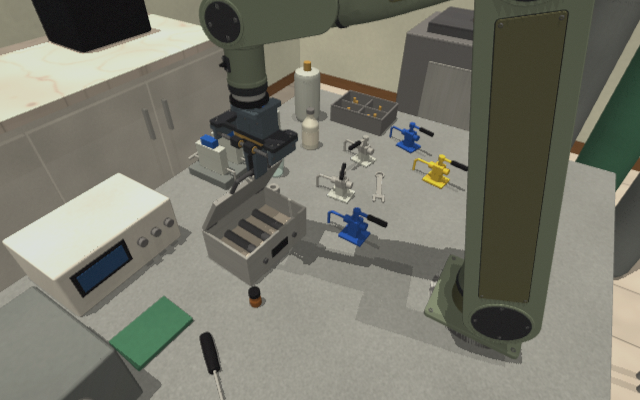

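The side view shows the lid about 60° open with the bar held and nothing else disturbed. I'll fit the hinge from the TCP track.

```bash
python3 - <<'E'
import numpy as np
from scipy.optimize import least_squares
P=np.array([[430.8,145.6,101.5],[433.7,145.3,134.3],[442.5,144.6,166.1],[456,143.4,195.5],[474.7,141.8,223.2],[497.7,139.9,247.2],[524.9,137.6,267.1]])
s=P[:,0]*.9963-P[:,1]*.0854
f=lambda q:np.hypot(s-q[0],P[:,2]-q[1])-190
r=least_squares(f,[s[0]+190,101]);print(r.x,r.fun.round(2))
f2=lambda q:np.hypot(s-q[0],P[:,2]-q[1])-q[2]
r2=least_squares(f2,[s[0]+190,101,190]);print(r2.x,r2.fun.round(2))
for q in(r.x,r2.x):
  print(np.degrees(np.arctan2(P[:,2]-q[1],q[0]-s)).round(1),"remaining along u",(q[0]-s[-1]).round(1),"top z",q[1]+190)
E
```

```text
[607.22004543 102.54552047] [ 0.45  0.2  -0.33 -0.48 -0.3   0.08  0.52]
[613.44937087  98.99218409 196.77686716] [-0.08  0.18 -0.04 -0.09 -0.01  0.06 -0.02]
[-0.3  9.6 19.6 29.4 39.5 49.6 59.7] remaining along u 96.0 top z 292.54552047448306
[ 0.7 10.3 19.9 29.4 39.1 48.8 58.7] remaining along u 102.2 top z 288.99218408898525
```

```bash
python3 -m creep '[{"translation":[0.72,-0.06,0.43],"delta_rot":[0,0,0]},{"translation":[0.73,-0.06,0.4],"delta_rot":[0,0,0]},{"translation":[0.75,-0.06,0.36],"delta_rot":[0,0,0]}]'
python3 -c "from h import *;st()"
python3 -m creep '[{"translation":[0.76,-0.06,0.32],"delta_rot":[0,0,0]},{"translation":[0.78,-0.07,0.28],"delta_rot":[0,0,0]},{"translation":[0.78,-0.07,0.25],"delta_rot":[0,0,0]}]'
python3 -c "from h import *;st()"
```

```text
time_s: 11.62
ee_pos: [547.9, 135.6, 278.7]
ee_rot: [112.9, 89.9, 18.0]
force: [-2.7, 1.0, 0.9]
gripper_width: 9.2
t 11.62 tcp [547.9 135.6 278.7] x [ 0.001  0.    -1.   ] yaw -4.81 F [-2.7  1.   0.9] T [0.28 0.43 0.03] w 9.2 q [12.7 15.8 86.   0.  78.2 17.5]
time_s: 11.87
ee_pos: [571.6, 133.6, 286.2]
ee_rot: [116.6, 90.0, 21.8]
force: [-1.6, 2.4, 1.1]
gripper_width: 9.1
t 11.87 tcp [571.6 133.6 286.2] x [ 0.001  0.    -1.   ] yaw -4.82 F [-1.6  2.4  1.1] T [0.35 0.36 0.05] w 9.1 q [12.  17.7 82.1  0.  80.1 16.9]
```

```bash
python3 -m creep '[{"translation":[0.8,-0.07,0.2],"delta_rot":[0,0,0]},{"translation":[0.8,-0.07,0.17],"delta_rot":[0,0,0]},{"translation":[0.8,-0.07,0.13],"delta_rot":[0,0,0]}]'
python3 -c "from h import *;st()"
python3 -m creep '[{"translation":[0.6,-0.05,0.07],"delta_rot":[0,0,0]},{"translation":[0.5,-0.04,0.04],"delta_rot":[0,0,0]},{"translation":[0.4,-0.03,0.03],"delta_rot":[0,0,0]},{"translation":[0,0,0],"delta_rot":[0,0,0]},{"translation":[0,0,0],"delta_rot":[0,0,0]}]'
python3 - <<'E'
from h import *
st();grab("side","s6");grab("top","t6");grab("wrist","w6");st()
im=cv2.imread("pics/s6.png");cv2.imwrite("pics/s6z.png",cv2.resize(im[90:290,150:350],None,fx=3,fy=3,interpolation=cv2.INTER_CUBIC))
E
```

```text
time_s: 12.12
ee_pos: [595.6, 131.5, 291.0]
ee_rot: [105.6, 90.0, 10.8]
force: [-1.1, 2.6, 0.4]
gripper_width: 9.1
t 12.12 tcp [595.6 131.5 291. ] x [ 0.001  0.    -1.   ] yaw -4.83 F [-1.1  2.6  0.4] T [0.43 0.27 0.04] w 9.1 q [11.4 19.8 78.4 -0.  81.8 16.2]
time_s: 12.53
ee_pos: [609.8, 130.2, 292.2]
ee_rot: [64.9, 90.0, -29.9]
force: [0.0, 2.1, 0.8]
gripper_width: 10.0
t 12.53 tcp [609.8 130.2 292.2] x [ 0. -0. -1.] yaw -4.83 F [0.  2.1 0.8] T [0.26 0.06 0.03] w 10.0 q [11.  21.1 76.3 -0.  82.6 15.8]
t 12.68 tcp [609.3 130.3 292.2] x [-0. -0. -1.] yaw -4.82 F [-0.9  2.2 -0.2] T [ 0.28 -0.    0.04] w 10.0 q [11.  21.1 76.3 -0.  82.6 15.8]
```

View pics/s6z.png

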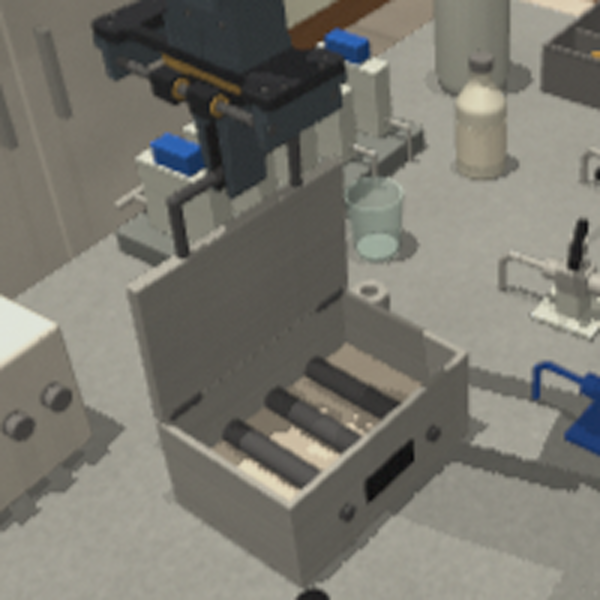

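View pics/w6.png

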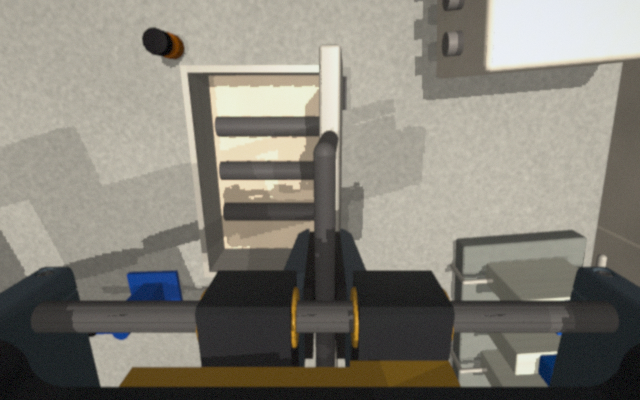

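The side view shows the lid nearly upright with the bar in the jaws. I'll fit its plane from the depth to get the angle.

```bash
python3 - <<'E'
from h import *
im,d,c=load("s6");P=cloud(d,c)
# lid face polygon in zoom coordinates
poly=np.array([(150,300),(335,185),(340,280),(185,385)])/3+[150,90]
m=np.zeros(d.shape,np.uint8);cv2.fillPoly(m,[poly.astype(np.int32)],1)
q=P[(m>0)&(d>0)];print(len(q),q.min(0),q.max(0))
mu=np.median(q,0);
for _ in range(3):
    n=np.linalg.svd(q-q.mean(0),full_matrices=False)[2][2];e=(q-q.mean(0))@n;q=q[abs(e)<3*e.std()+.5]
if n[0]>0:n=-n
print("n",n.round(4),"std",e.std(),"tilt deg (n.z; + = face up => lid past?)",np.degrees(np.arcsin(n[2])),"yaw",np.degrees(np.arctan2(n[1],n[0])))
E
```

```text
2014 [599.32862783  26.82622703 118.41699768] [622.17817106 228.88857261 230.90805834]
n [-0.995   0.0822 -0.0561] std 0.9764663142417076 tilt deg (n.z; + = face up => lid past?) -3.216822768902537 yaw 175.27844994546123
```

The plane fit gives the lid at 86.8°, and the TCP track gives 86.6°, so they agree. About 11 mm remain.

```bash
python3 -m creep '[{"translation":[0.4,-0.03,0.02],"delta_rot":[0,0,0]},{"translation":[0.4,-0.03,0.01],"delta_rot":[0,0,0]},{"translation":[0.27,-0.02,0],"delta_rot":[0,0,0]},{"translation":[0,0,0],"delta_rot":[0,0,0]},{"translation":[0,0,0],"delta_rot":[0,0,0]}]'
python3 - <<'E'
from h import *
st();grab("side","s7");grab("top","t7");st()
im,d,c=load("s7");P=cloud(d,c)
cv2.imwrite("pics/s7z.png",cv2.resize(im[90:290,150:350],None,fx=3,fy=3,interpolation=cv2.INTER_CUBIC))
poly=np.array([(150,290),(335,180),(340,275),(180,380)])/3+[150,90]
m=np.zeros(d.shape,np.uint8);cv2.fillPoly(m,[poly.astype(np.int32)],1)
q=P[(m>0)&(d>0)]
for _ in range(3):
    n=np.linalg.svd(q-q.mean(0),full_matrices=False)[2][2];e=(q-q.mean(0))@n;q=q[abs(e)<3*e.std()+.5]
if n[0]>0:n=-n
print(len(q),e.std(),"lid angle",90+np.degrees(np.arcsin(n[2])))
E
```

```text
time_s: 13.1
ee_pos: [620.5, 129.3, 292.5]
ee_rot: [24.2, 90.0, -70.7]
force: [0.3, 0.8, 0.2]
gripper_width: 9.2
t 13.1 tcp [620.5 129.3 292.5] x [ 0. -0. -1.] yaw -4.83 F [0.3 0.8 0.2] T [0.2  0.13 0.05] w 9.2 q [10.7 22.1 74.7 -0.  83.2 15.6]
t 13.2 tcp [620.2 129.4 292.6] x [ 0. -0. -1.] yaw -4.83 F [-1.   1.5 -0.5] T [0.14 0.14 0.1 ] w 9.6 q [10.7 22.1 74.7 -0.  83.2 15.6]
2034 1.0381011992432683 lid angle 89.95392815310613
```

View pics/s7z.png

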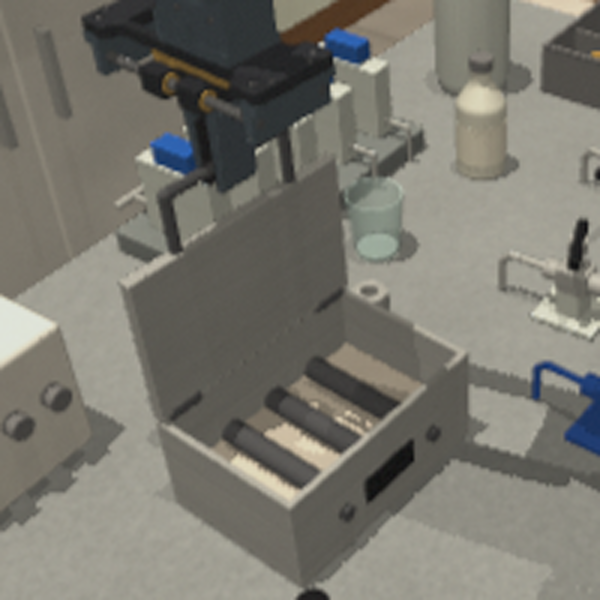

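View pics/t7.png

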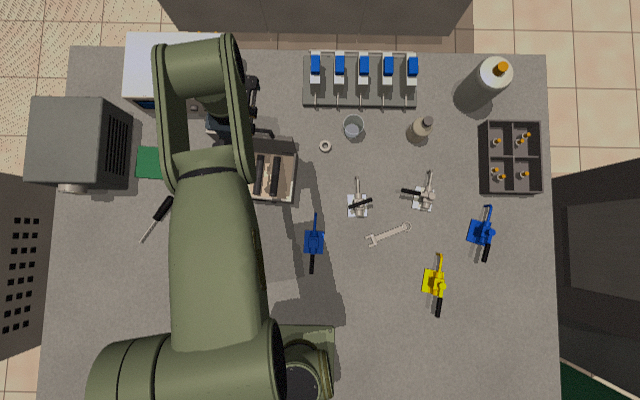

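The lid is at 89.95° and held. The lever is across its pipe and the other objects in view are unmoved. I'll let it settle briefly, check again and hand in.

```bash
python3 -m creep '[{"translation":[0,0,0],"delta_rot":[0,0,0]},{"translation":[0,0,0],"delta_rot":[0,0,0]},{"translation":[0,0,0],"delta_rot":[0,0,0]},{"translation":[0,0,0],"delta_rot":[0,0,0]},{"translation":[0,0,0],"delta_rot":[0,0,0]}]'
python3 - <<'E'
from h import *
st()
from workcell import env
print(env.job_done());st()
E
```

```text
time_s: 13.62
ee_pos: [620.1, 129.4, 292.6]
ee_rot: [-23.7, 90.0, -118.5]
force: [-0.7, 0.7, -0.9]
gripper_width: 9.2
t 13.62 tcp [620.1 129.4 292.6] x [-0. -0. -1.] yaw -4.82 F [-0.7  0.7 -0.9] T [0.03 0.1  0.04] w 9.2 q [10.8 22.1 74.7 -0.  83.2 15.6]
the job is handed in; nothing more can be done
None
the job is handed in; nothing more can be done
```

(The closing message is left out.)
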